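Tilt the pump module to 45 degrees and lock it with the index pin

ROBOT

A 6-joint arm with a two-finger parallel gripper is mounted at the origin on the work surface. World frame = base frame: x ahead of the robot, y to its left, z up, the work surface at z = 0. Lengths are in m, angles in rad, forces in N, time in s.
With the tool pointing down it reaches from about 0.375 to 0.925 m from the base axis. Payload 5.7 kg.
Tool frame: the origin (TCP) lies between the finger pads; the fingertips stand 14 mm ahead of it and the grasp point (between the pads) lies 5 mm behind it; z points along the fingers, y is the direction in which the jaws open and shut (so a half turn about z gives the same grasp; the last joint's range is limited). The gripper opens to 88 mm and grips with 3 to 60 N. Pads are 20 mm wide; open, the fingers measure 115 mm over their backs; the gripper's body (75 mm by 178 mm) begins 61 mm behind the grasp point.
Start: joints at [-1.408, 0.359, 1.51, -0, 1.272, -0.115], TCP at [0.165, -0.577, 0.206] pointing down, gripper open.
Joint ranges: [-2.97, 2.97], [-1.01, 2.36], [0.21, 2.38], [-0.96, 4.11], [0.2, 2.71], [-2.98, 2.98]. Speed limits (rad/s): [2.39, 2.39, 3.14, 3.14, 3.14, 3.14].

INTERFACE

Orientations are given as a unit quaternion [w, x, y, z].
In Python, from rig import r gives the robot as it stands. The module is installed in compiled form; this text tells all that it offers.
- The arm moves only by the tool arm_command, never from a script. Its arguments are lists of equal length, an entry for each row: "translation": the shift along the tool's x, y, z as a fraction of full scale, a list of three; "twist": the turn, a rotation vector about the tool's x, y, z as a fraction of full scale, a list of three. A call has 1 to 20 rows; each row shifts and turns the commanded pose from where the row before left it, along the tool's axes as they then stand; what a row does not reach is not made up. Full scale, the value 1, is 0.2 m for a shift and 90 degrees for a turn. A row lasts 1/12 s, in which the tool goes at most 41.7 mm and 7.16 degrees, less where a joint would pass 70% of its speed; a pose out of reach is approached as far as the arm can. A call with a number of a shift or a turn outside -1 to 1 is refused whole. A call with a gripper value outside its range is refused whole. "gripper" is the closure, from -1 (fully open) to 1 (shut), so that 0 is half open, set as the call begins (left out, the last holds). The fingers move at their own pace and stop on an object; the grip force is fixed at half the most. Time passes only in rows, so rows that do not move let the fingers close. It gives the time, the measured TCP pose, the force and the opening at its end, in the units of the state.
- r.get_state(): the state, without advancing time (a new reading comes with each control period).
- r.grab_frame(name): name is "side" or "top" or "wrist"; returns the picture (420x560x3 uint8, red, green, blue); there is no depth.
- r.calibration(name): a dict with "fov_y" (degrees; the focal length in pixels is half the picture's height over the tangent of half this angle, whatever the lens; pixels are square), "cx", "cy" (the principal point, pixels), "rvec" (rotation vector, rad) and "tvec" (3), from world to camera coordinates, as OpenCV has them. Camera axes: x right, y down, z forward; pixel columns grow to the right and rows downward; lengths in m; the calibration is good to about 2 mm. A picture is of the moment at which its call begins: read the wrist's pose just before it. calibration takes no time and is no camera call; for the wrist camera it gives the pose at the moment of the call.
- r.sign_off(): hands the job in, once; it reports no verdict.
The state is a dict: "time": time; "joint_pos": joint angles; "qd": joint speeds; "effort": joint torques, N m; "tcp_pos": TCP position; "ee_rot": TCP orientation; "wrist_force": force on the tool from outside, world axes, zero at the start; "wrist_torque": the same for the moment, N m; "gripper_width": finger opening in m.
Only numpy, scipy, OpenCV 4.12 (cv2) and the standard library are available. Lean on these libraries where they do the work, as an engineer would, in place of code of your own. Each camera call takes 0.05 s, during which the arm holds its last target.

TASK

Lean the blue-grey pump module in the tilting stand back to its steepest notch, 45 degrees, so that its front panel looks up and its top handle goes away from the robot, and lock it there by pushing the stand's captive pin fully home in that notch. Then let go, and leave the bottle, spanner and tray where they are.

Things in the scene. Friction and masses are not known exactly. Their poses are not given: they have to be found in the camera images.
- tilt_stand: Aluminium tilting stand fixed to the bench: base plate 240 x 350 x 12 mm (centre at y -20 mm), two upright cheeks at y +-125 mm, 14 mm thick, 190 mm high. Origin on the bench midway between the cheeks; x points away from the robot at yaw 0, y left along the trunnion axis, z up.
- trunnion (a point): Point on the trunnion axis (along the stand's y) midway between the cheeks, 140 mm above the bench. Axes as the stand's.
- sector (a point): Centre of the steel index sector, on the trunnion axis outside the right cheek (stand y -155 mm). Radius 90 mm, 16 mm thick, turns with the module. Its rim has three notches, 21 mm wide with rounded lips and about 22 mm deep, that meet the pin at 0, 22.5 and 45 degrees of lean.
- pin_guide (a point): Outer end of the fixed steel guide block of the locking pin, 128 mm from the trunnion axis at stand y -155 mm. The pin's axis points at the trunnion axis and leans 35 degrees from vertical, outer end towards the robot: outward direction (-0.574, 0, 0.819) in the stand's frame.
- guard (a point): Centre of the fixed knock guard: an open U of 10 mm steel bar, 80 mm wide along y and 150 mm long, parallel to the pin's axis, 65 mm clear of it on the far and upper side, reaching 80 mm beyond the knob's end; top about 402 mm above the bench. It overhangs the knob: a gripper pointing straight down strikes it; one leaning along the pin's axis clears it.
- cradle (a joint): Lean of the module, rad: 0 level, positive leans back (front panel turns up, top handle goes away from the robot). Notches at 0, 0.393 and 0.785 (45 degrees, steepest). Ends of travel -0.35, 1.1. Starts unlocked, -0.3 to 0.25. Stiff hinge (0.5 N m, about 5 N at the handle): stays where it is left; the rounded pin centres the last 0.06 rad.
- bail_grip (a point): Middle of the module's top handle: bare aluminium bar, 16 mm diameter, 130 mm long along the stand's y, on two uprights; 115 mm from the trunnion axis (straight above it at joint 0), 75 mm above the top face of the module, a blue-grey box 160 x 200 x 80 mm (x, y, z) centred on the trunnion axis. Turns with the module.
- lock_pin (a joint): How far the captive pin is pushed in, m: 0 fully out (at the start), 0.025 fully home at its stop in a notch. Takes about 5 N (more when it must centre the module), slides along its own axis only and stays where it is left. Off a notch it stops on the rim after 3 mm.
- knob_top (a point): Centre of the flat outer end of the pin's round black knob (36 mm diameter, 32 mm long; the pin is 16 mm with a rounded tip). Site z points outward along the pin's axis. It lies 190 mm from the trunnion axis at stand y -155 mm with the pin out, 165 mm with it home; 296 mm above the bench when out.
- solvent_bottle: Bystander: capped glass solvent bottle, 84 mm in diameter, 190 mm tall, upright on the bench. Origin at the centre of its underside.
- spanner: Bystander: steel spanner 160 mm long lying flat along its own x. Origin at the middle of its underside.
- vial_tray: Bystander: white open tray 140 x 100 x 45 mm with dividers. Origin at the centre of its underside.

How it is judged:
By the outcome, as a careful person would: the job done as asked, in the order asked, and still so for the second after the job is handed in, with the robot touching nothing.
It also fails if it takes over 54 s, if anything falls off the work surface, if the arm or the gripper's body presses on something with over 40 N, if the wrist force passes 120 N, or if a joint passes its speed limit or range.

## Working session

There is one attempt and no reset: what is moved stays moved. The work goes in short steps, Python scripts to look and compute and a tool call to move; the robot and the scene stay as the last step left them, time stands still between calls to the robot, and variables do not carry over. Pictures are saved under pics/ and viewed, and the job is handed in when it is done.

Besides the shell and the picture viewer there is one more tool, called in YAML: its name, and indented under it one key for each argument. arm_command: Moves the arm, as the interface text tells. Its arguments: {"type":"object","properties":{"translation":{"type":"array","items":{"type":"array","items":{"type":"number"}}},"twist":{"type":"array","items":{"type":"array","items":{"type":"number"}}},"gripper":{"type":"number"}},"required":["translation","twist"]}

```bash
mkdir -p pics
python3 - <<'E'
from rig import r
import cv2
s=r.get_state();print(s)
for n in("side","top","wrist"):
    print(n,r.calibration(n))
    cv2.imwrite(f"pics/{n}0.png",r.grab_frame(n)[:,:,::-1])
E
```

```text
{'time': 0.0, 'joint_pos': array([-1.40816341e+00,  3.59486386e-01,  1.51143722e+00, -8.67733343e-06,
        1.27248495e+00, -1.15054089e-01]), 'qd': array([-2.60592758e-04,  3.57106551e-05,  8.46793135e-04, -2.39837150e-04,
       -8.32433016e-04,  9.87349930e-04]), 'effort': array([ 1.91022678e-03, -5.15368831e+01, -2.70722312e+01,  6.77773263e-02,
        3.52890731e-02, -1.43170914e-04]), 'tcp_pos': array([ 0.16437764, -0.57629472,  0.20561888]), 'ee_rot': array([-9.07595236e-04,  9.90376130e-01,  1.38399048e-01, -2.57422911e-05]), 'wrist_force': array([-0.38696195, -0.46306276,  0.07613636]), 'wrist_torque': array([-0.04550848, -0.02754032, -0.00401028]), 'gripper_width': 0.08765892854832405}
side {'fov_y': 53.12639927129764, 'cx': 278.4260246802395, 'cy': 212.00527878176024, 'rvec': array([ 0.65841253, -2.64600345,  1.13369282]), 'tvec': array([0.49412547, 0.31364171, 1.21673329])}
top {'fov_y': 43.7872215763541, 'cx': 272.4752873936033, 'cy': 213.3656893479921, 'rvec': array([ 2.08167297, -2.13935381,  0.22782782]), 'tvec': array([0.04380221, 0.56173102, 1.62328602])}
wrist {'fov_y': 70.9582296110759, 'cx': 277.09128126924213, 'cy': 210.44717625166754, 'rvec': array([-2.33391548,  1.76070435,  0.23370506]), 'tvec': array([-0.60041168, -0.03147232,  0.38950987])}
```

View pics/side0.png

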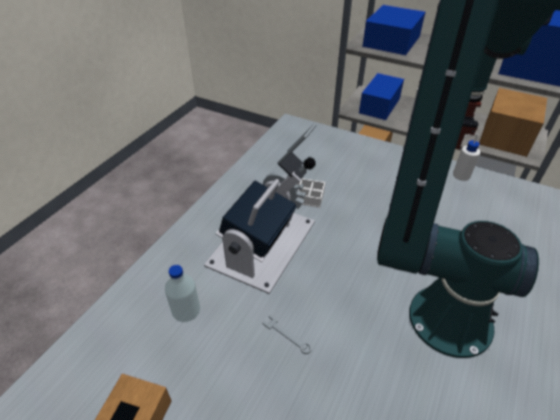

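View pics/top0.png

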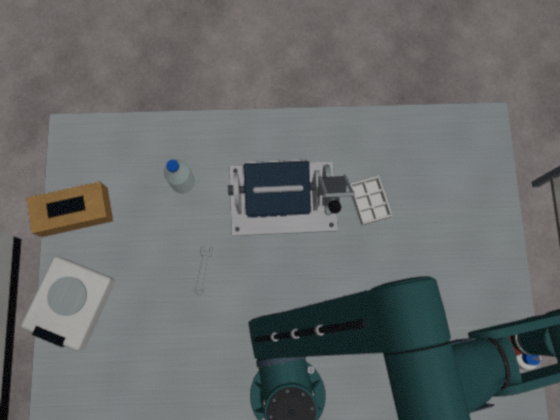

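View pics/wrist0.png

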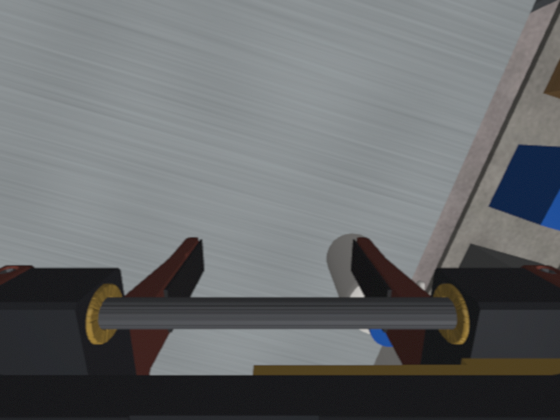

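The side view shows the stand at about (265,225), bottle (180,295) and spanner (287,335). In the top view the stand is at about (285,198) with its far edge away from the robot, the knob at (334,206) and the tray at (370,200). I'll zoom in to measure.

Run:
```python
import cv2
a=cv2.imread("pics/top0.png")[140:250,210:400];cv2.imwrite("pics/top0z.png",cv2.resize(a,None,fx=4,fy=4,interpolation=cv2.INTER_CUBIC))
a=cv2.imread("pics/side0.png")[115:295,195:340];cv2.imwrite("pics/side0z.png",cv2.resize(a,None,fx=3.3,fy=3.3,interpolation=cv2.INTER_CUBIC))
```

```text
(no output)
```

View pics/top0z.png

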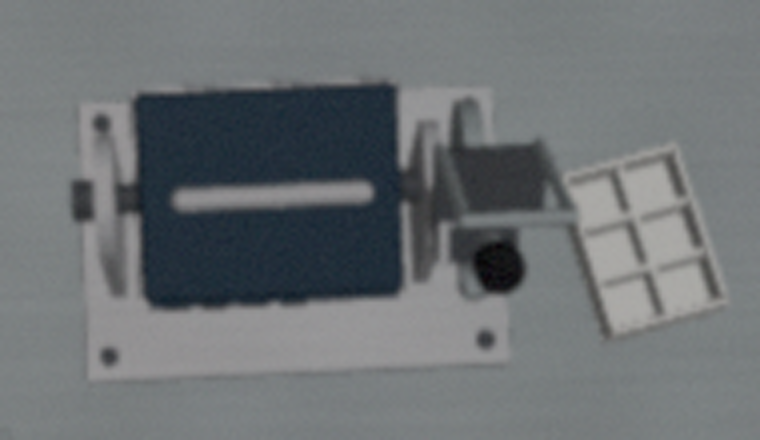

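View pics/side0z.png

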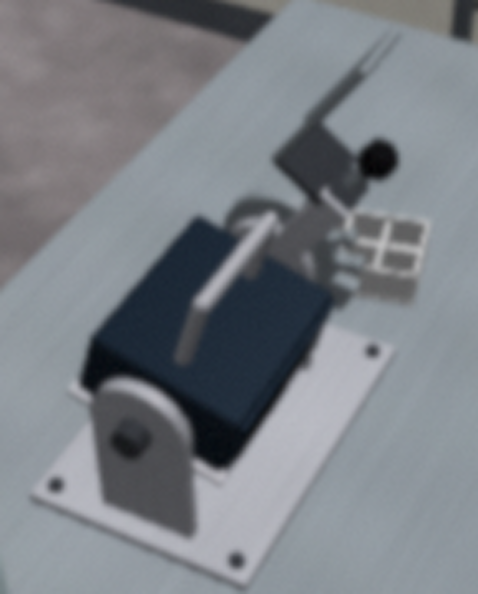

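```bash
cat > h.py <<'E'
import numpy as np,cv2
from rig import r
def cam(n):
    c=r.calibration(n);f=210/np.tan(np.radians(c["fov_y"]/2))
    K=np.array([[f,0,c["cx"]],[0,f,c["cy"]],[0,0,1]]);R=cv2.Rodrigues(c["rvec"])[0];return K,R,np.array(c["tvec"])
def ray(n,uv,C=None):
    K,R,t=C or cam(n);d=R.T@np.linalg.solve(K,[uv[0],uv[1],1]);return -R.T@t,d/np.linalg.norm(d)
def plane(n,uv,z,C=None):
    o,d=ray(n,uv,C);return o+d*(z-o[2])/d[2]
def tri(a,b):
    (o1,d1),(o2,d2)=a,b
    A=np.stack([d1,-d2],1);s=np.linalg.lstsq(A,o2-o1,rcond=None)[0]
    p,q=o1+d1*s[0],o2+d2*s[1];return (p+q)/2,np.linalg.norm(p-q)
def proj(n,P,C=None):
    K,R,t=C or cam(n);q=K@(R@np.asarray(P)+t);return q[:2]/q[2]
E
python3 - <<'E'
from h import *
T=lambda u,v:(210+(u+.5)/4-.5,140+(v+.5)/4-.5)
S=lambda u,v:(195+(u+.5)/3.3-.5,115+(v+.5)/3.3-.5)
cs=[plane("top",T(*p),.012) for p in[(89,380),(509,358),(491,88),(80,103)]]
for c in cs:print(c)
ss=[plane("side",S(*p),.012) for p in[(243,578),(394,350),(35,494)]]
print("side NL,NR,FL",ss)
c=np.array(cs); 
obj=np.array([[-.12,.155],[-.12,-.195],[.12,-.195],[.12,.155]])
import scipy.spatial.transform as st
a=c[:,:2]-c[:,:2].mean(0);b=obj-obj.mean(0)
yaw=np.arctan2((b[:,0]*a[:,1]-b[:,1]*a[:,0]).sum(),(a*b).sum())
R=np.array([[np.cos(yaw),-np.sin(yaw)],[np.sin(yaw),np.cos(yaw)]])
o=c[:,:2].mean(0)-R@obj.mean(0)
print("yaw",yaw,"o",o,"res",(R@obj.T).T+o-c[:,:2])
w=lambda p:np.r_[R@np.array(p[:2])+o,p[2]]
u=np.array([-.574,0,.819]);k=np.array([0,-.155,.14])+.19*u
print("knob pred",w(k),proj("top",w(k)),proj("side",w(k)),"obs",T(498,267),S(379,158))
print(tri(ray("top",T(498,267)),ray("side",S(379,158))))
for t,s in(((172,199),(203,302)),((374,192),(274,218))):
    p,e=tri(ray("top",T(*t)),ray("side",S(*s)));print("bail",p,e, "stand:",R.T@(p[:2]-o),p[2])
E
```

```text
[0.50523911 0.1634636  0.012     ]
[ 0.5141576  -0.18239031  0.012     ]
[ 0.74666994 -0.1795326   0.012     ]
[0.74292758 0.16846708 0.012     ]
side NL,NR,FL [array([0.50973481, 0.15927826, 0.012     ]), array([ 0.51015966, -0.17832869,  0.012     ]), array([0.73663624, 0.1673895 , 0.012     ])]
yaw 0.017760406947831077 o [0.62689337 0.01249879] res [[-0.00107953  0.00187961]
 [-0.00378221 -0.00221128]
 [ 0.0036676  -0.00080673]
 [ 0.00119415  0.0011384 ]]
knob pred [ 0.52060329 -0.14441362  0.29561   ] [335.38172004 208.61652382] [311.91834623 160.52938217] obs (334.125, 206.375) (309.5, 162.53030303030303)
(array([ 0.52821853, -0.14256811,  0.28685508]), np.float64(0.0016328865884690947))
bail [0.5882441  0.0836501  0.26390034] 0.003991717006452294 stand: [-0.03737956  0.07182648] 0.2639003369855647
bail [ 0.59509099 -0.06101377  0.24811337] 0.001087479357547895 stand: [-0.03310291 -0.07293617] 0.24811336640507703
```

```bash
cat >> h.py <<'E'
from scipy.spatial.transform import Rotation as Ro
from scipy.linalg import logm,expm
ORG=np.array([.6269,.0125]);YAW=.02
def tool():
    s=r.get_state();q=s["ee_rot"];M=np.eye(4);M[:3,:3]=Ro.from_quat([q[1],q[2],q[3],q[0]]).as_matrix();M[:3,3]=s["tcp_pos"];return M,s
def S2W(p):
    c,s_=np.cos(YAW),np.sin(YAW);return np.array([c*p[0]-s_*p[1]+ORG[0],s_*p[0]+c*p[1]+ORG[1],p[2]])
def RS(): return Ro.from_euler("z",YAW).as_matrix()
def pose(x,y,z):   # world TCP pose: tool z dir, x dir in stand frame cols
    pass
def step(M,tr,tw):
    D=np.eye(4);D[:3,3]=np.array(tr)*.2;M=M@D
    E=np.eye(4);E[:3,:3]=Ro.from_rotvec(np.array(tw)*np.pi/2).as_matrix();return M@E
def plan(M,G,n=None):
    """constant rows (shift,turn) taking M to G, fitted"""
    from scipy.optimize import least_squares
    D=np.linalg.inv(M)@G;L=np.real(logm(D));v=L[:3,3];w=np.array([L[2,1],L[0,2],L[1,0]])
    if n is None:n=int(np.ceil(max(np.linalg.norm(v)/.038,np.degrees(np.linalg.norm(w))/6.8,1)))
    x0=np.r_[v/.2/n,w/(np.pi/2)/n]
    def f(x):
        A=M
        for i in range(n):A=step(A,x[:3],x[3:])
        return np.r_[(A[:3,3]-G[:3,3])*5,(A[:3,:3]-G[:3,:3]).ravel()]
    x=least_squares(f,x0).x
    print("rows",n,"tr",x[:3].round(4),"tw",x[3:].round(4),"total rot deg",np.degrees(np.linalg.norm(w)).round(1))
    return n,x
def mk(xs,zs,pstand):
    """tool x,z directions and TCP position in the stand frame"""
    x=np.array(xs,float);x/=np.linalg.norm(x);z=np.array(zs,float);z/=np.linalg.norm(z)
    G=np.eye(4);G[:3,:3]=RS()@np.stack([x,np.cross(z,x),z],1);G[:3,3]=S2W(pstand);return G
E
python3 - <<'E'
from h import *
M,s=tool();K,R,t=cam("wrist")
c=-R.T@t;print("cam in tool",M[:3,:3].T@(c-M[:3,3]),"fwd",M[:3,:3].T@R[2])
A=M.copy();A[2,3]=.5
G=mk([0,1,0],[0,0,-1],[-.035,0,.5])
n,x=plan(A,G,28)
B=A
for i in range(n):
    B=step(B,x[:3],x[3:])
    if i%3==0: print(B[:3,3].round(3))
E
```

```text
cam in tool [ 0.07081456  0.00115645 -0.17797892] fwd [-2.59687146e-01  6.15407980e-04  9.65692605e-01]
rows 28 tr [ 0.1396 -0.0044  0.    ] tw [-0.     -0.     -0.0299] total rot deg 75.2
[ 0.191 -0.568  0.5  ]
[ 0.268 -0.535  0.5  ]
[ 0.34  -0.492  0.5  ]
[ 0.405 -0.439  0.5  ]
[ 0.461 -0.377  0.5  ]
[ 0.509 -0.308  0.5  ]
[ 0.547 -0.234  0.5  ]
[ 0.573 -0.154  0.5  ]
[ 0.588 -0.072  0.5  ]
[0.592 0.012 0.5  ]
```

arm_command:
  translation:
    - [0,0,-0.184]
    - [0,0,-0.184]
    - [0,0,-0.184]
    - [0,0,-0.184]
    - [0,0,-0.184]
    - [0,0,-0.184]
    - [0,0,-0.184]
    - [0,0,-0.184]
  twist:
    - [0,0,0]
    - [0,0,0]
    - [0,0,0]
    - [0,0,0]
    - [0,0,0]
    - [0,0,0]
    - [0,0,0]
    - [0,0,0]
  gripper: 0.1

```text
time: 0.82
tcp_pos: [0.1645, -0.5764, 0.5025]
ee_rot: [-0.0, 0.99, 0.138, -0.0]
wrist_force: [-0.3, -0.8, 0.0]
gripper_width: 0.0404
```

arm_command:
  translation:
    - [0.14,-0.0044,0]
    - [0.14,-0.0044,0]
    - [0.14,-0.0044,0]
    - [0.14,-0.0044,0]
    - [0.14,-0.0044,0]
    - [0.14,-0.0044,0]
    - [0.14,-0.0044,0]
    - [0.14,-0.0044,0]
    - [0.14,-0.0044,0]
    - [0.14,-0.0044,0]
    - [0.14,-0.0044,0]
    - [0.14,-0.0044,0]
    - [0.14,-0.0044,0]
    - [0.14,-0.0044,0]
  twist:
    - [0,0,-0.03]
    - [0,0,-0.03]
    - [0,0,-0.03]
    - [0,0,-0.03]
    - [0,0,-0.03]
    - [0,0,-0.03]
    - [0,0,-0.03]
    - [0,0,-0.03]
    - [0,0,-0.03]
    - [0,0,-0.03]
    - [0,0,-0.03]
    - [0,0,-0.03]
    - [0,0,-0.03]
    - [0,0,-0.03]

```text
time: 1.98
tcp_pos: [0.4798, -0.3535, 0.5003]
ee_rot: [-0.0, 0.892, 0.453, -0.0]
wrist_force: [-0.5, -0.1, -0.8]
gripper_width: 0.0393
```

arm_command:
  translation:
    - [0.14,-0.0044,0]
    - [0.14,-0.0044,0]
    - [0.14,-0.0044,0]
    - [0.14,-0.0044,0]
    - [0.14,-0.0044,0]
    - [0.14,-0.0044,0]
    - [0.14,-0.0044,0]
    - [0.14,-0.0044,0]
    - [0.14,-0.0044,0]
    - [0.14,-0.0044,0]
    - [0.14,-0.0044,0]
    - [0.14,-0.0044,0]
    - [0.14,-0.0044,0]
    - [0.14,-0.0044,0]
    - [0,0,0]
    - [0,0,0]
  twist:
    - [0,0,-0.03]
    - [0,0,-0.03]
    - [0,0,-0.03]
    - [0,0,-0.03]
    - [0,0,-0.03]
    - [0,0,-0.03]
    - [0,0,-0.03]
    - [0,0,-0.03]
    - [0,0,-0.03]
    - [0,0,-0.03]
    - [0,0,-0.03]
    - [0,0,-0.03]
    - [0,0,-0.03]
    - [0,0,-0.03]
    - [0,0,0]
    - [0,0,0]

```text
time: 3.32
tcp_pos: [0.591, 0.015, 0.5006]
ee_rot: [-0.0, 0.697, 0.717, -0.0]
wrist_force: [-0.1, -0.2, 0.5]
gripper_width: 0.0395
```

Run:
```python
from h import *
M,s=tool();print(M.round(3),s["time"],s["gripper_width"],s["joint_pos"].round(2))
import pickle
pickle.dump([cam("wrist"),M],open("w1.pkl","wb"))
cv2.imwrite("pics/wrist1.png",r.grab_frame("wrist")[:,:,::-1])
```

```text
[[-0.029  1.    -0.001  0.591]
 [ 1.     0.029 -0.     0.015]
 [-0.    -0.001 -1.     0.501]
 [ 0.     0.     0.     1.   ]] 3.3167 0.039545134890445054 [-0.09  0.23  1.   -0.    1.91 -0.12]
```

View pics/wrist1.png

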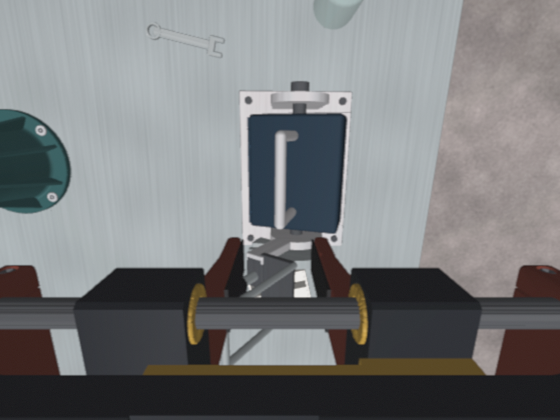

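The wrist view shows the whole stand: plate far-left corners at (240,93) and (351,92), bar from (281,135) to (279,225). Next I'll compute the bar's position.

Run:
```python
from h import *
import pickle
C,M=pickle.load(open("w1.pkl","rb"))
for p in[(240,92.5),(351,91.5)]:print("plate",plane(0,p,.012,C))
for z in(.245,.25,.255):print(z,plane(0,(281,135),z,C),plane(0,(279.5,225),z,C))
T=lambda u,v:(210+(u+.5)/4-.5,140+(v+.5)/4-.5)
S=lambda u,v:(195+(u+.5)/3.3-.5,115+(v+.5)/3.3-.5)
img=cv2.imread("pics/wrist1.png")
g=cv2.cvtColor(img,cv2.COLOR_BGR2GRAY)
for v in(140,160,180,200,215):
    row=g[v].astype(int); xs=[x for x in range(262,300) if row[x]>100]; print(v,xs[:1],xs[-1:])
for v in (100,105,240):print(g[v,230:360].tolist()[::2])
t=cv2.cvtColor(cv2.imread("pics/top0.png"),cv2.COLOR_BGR2GRAY)
# bar blob in top
bl=[(x,y) for y in range(180,198) for x in range(250,305) if t[y,x]>90];b=np.array(bl);print(len(b),b.mean(0),b.min(0),b.max(0))
for z in(.245,.25,.255):print("top",plane("top",b.mean(0),z),"wr",plane(0,(280,180),z,C))
```

```text
plate [0.50801191 0.1613819  0.012     ]
plate [0.74248147 0.1700634  0.012     ]
0.245 [0.59476428 0.07950251 0.245     ] [ 0.59678365 -0.05515553  0.245     ]
0.25 [0.59470522 0.07956019 0.25      ] [ 0.59670131 -0.05354511  0.25      ]
0.255 [0.59464616 0.07961786 0.255     ] [ 0.59661897 -0.05193469  0.255     ]
140 [275] [294]
160 [275] [285]
180 [275] [285]
200 [274] [285]
215 [274] [293]
[170, 173, 172, 171, 167, 200, 217, 177, 88, 89, 89, 166, 211, 210, 209, 209, 211, 210, 207, 211, 183, 145, 157, 166, 176, 180, 181, 189, 192, 191, 194, 198, 199, 199, 199, 199, 199, 199, 200, 199, 199, 196, 192, 190, 183, 173, 167, 156, 141, 149, 210, 214, 215, 215, 183, 90, 89, 88, 150, 211, 208, 181, 174, 176, 178]
[172, 173, 171, 171, 175, 205, 216, 215, 210, 207, 209, 210, 211, 208, 209, 210, 211, 210, 206, 210, 197, 149, 142, 142, 143, 141, 142, 142, 141, 141, 141, 116, 73, 82, 88, 91, 85, 71, 106, 140, 140, 140, 140, 140, 140, 138, 144, 171, 209, 213, 212, 215, 214, 214, 217, 196, 182, 202, 213, 213, 197, 176, 174, 178, 177]
[41, 40, 42, 42, 41, 90, 87, 192, 213, 154, 110, 138, 169, 104, 85, 86, 87, 87, 86, 92, 112, 111, 102, 100, 100, 100, 100, 100, 100, 99, 100, 100, 100, 100, 100, 100, 100, 100, 101, 103, 100, 49, 60, 41, 42, 40, 42, 41, 53, 168, 195, 108, 88, 132, 206, 205, 166, 179, 178, 177, 179, 177, 177, 178, 175]
260 [277.71153846 188.51153846] [253 185] [302 192]
top [0.59581916 0.01239265 0.245     ] wr [0.59536312 0.01485194 0.245     ]
top [0.59449218 0.01248042 0.25      ] wr [0.59529716 0.01565511 0.25      ]
top [0.59316519 0.01256819 0.255     ] wr [0.59523119 0.01645827 0.255     ]
```

arm_command:
  translation:
    - [0,0.02,0.16]
    - [0,0,0.16]
    - [0,0,0.16]
    - [0,0,0.16]
    - [0,0,0.16]
    - [0,0,0.16]
    - [0,0,0.16]
    - [0,0,0.09]
    - [0,0,0.06]
    - [0,0,0]
    - [0,0,0]
  twist:
    - [0,0,0]
    - [0,0,0]
    - [0,0,0]
    - [0,0,0]
    - [0,0,0]
    - [0,0,0]
    - [0,0,0]
    - [0,0,0]
    - [0,0,0]
    - [0,0,0]
    - [0,0,0]

```text
time: 4.28
tcp_pos: [0.5948, 0.0127, 0.2464]
ee_rot: [-0.001, 0.698, 0.716, -0.001]
wrist_force: [-0.4, -0.7, 1.3]
gripper_width: 0.0398
```

Run:
```python
from h import *
M,s=tool();print(M.round(4),s["time"],s["gripper_width"],s["joint_pos"].round(2))
cv2.imwrite("pics/wrist2.png",r.grab_frame("wrist")[:,:,::-1])
```

```text
[[-2.460e-02  9.997e-01 -1.700e-03  5.948e-01]
 [ 9.997e-01  2.460e-02 -1.000e-04  1.270e-02]
 [-0.000e+00 -1.700e-03 -1.000e+00  2.464e-01]
 [ 0.000e+00  0.000e+00  0.000e+00  1.000e+00]] 4.2833 0.03982679241973189 [-0.09  0.32  1.47 -0.    1.36 -0.12]
```

View pics/wrist2.png

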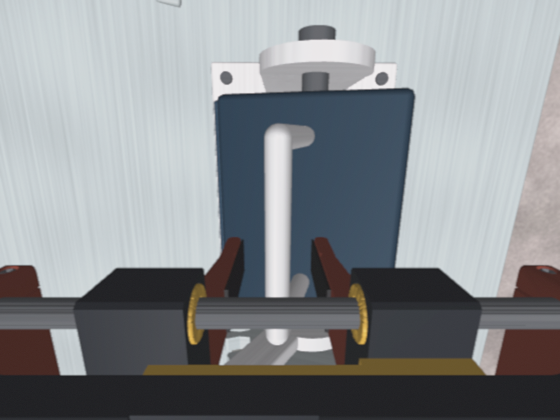

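The bar at column 278 is centred between the fingers, so I'm closing.

arm_command:
  translation:
    - [0,0,0]
    - [0,0,0]
    - [0,0,0]
    - [0,0,0]
    - [0,0,0]
    - [0,0,0]
  twist:
    - [0,0,0]
    - [0,0,0]
    - [0,0,0]
    - [0,0,0]
    - [0,0,0]
    - [0,0,0]
  gripper: 1

```text
time: 4.83
tcp_pos: [0.5952, 0.0141, 0.2471]
ee_rot: [0.0, 0.698, 0.716, 0.0]
wrist_force: [-0.3, 1.1, -0.2]
gripper_width: 0.0028
```

Run:
```python
from h import *
M,s=tool();print(M[:3,3].round(4),s["time"],s["gripper_width"],s["wrist_force"])
# arc for tool kept vertical-ish vs leaning with module
for ox in(.626,):
  th0=np.arcsin((M[0,3]-ox)/.115);print("th0",th0)
# leaning with the module: rotation about trunnion axis (stand y) by d
ax=RS()@np.array([0,1,0]);c=np.array([.6265,M[1,3],.14])
for d in(.6,1.0,.785-th0):
    G=np.eye(4);R=Ro.from_rotvec(ax*d).as_matrix();G[:3,:3]=R;G[:3,3]=c-R@c;G=G@M
    plan(M,G,20);print(G.round(3))
    V=M.copy();b=M[:3,3]+np.array([0,0,.005]);V[:3,3]=c+R@(b-c)-np.array([0,0,.005]);print("vert",V[:3,3]-M[:3,3])
```

```text
[0.5952 0.0141 0.2471] 4.8333 0.0027811196080821275 [-0.27398563  1.07077242 -0.19687598]
th0 -0.2708829150023821
rows 20 tr [-0.0001  0.0161 -0.0044] tw [0.0191 0.0001 0.    ] total rot deg 34.4
[[-0.025  0.825 -0.564  0.661]
 [ 1.     0.023 -0.011  0.015]
 [ 0.004 -0.564 -0.826  0.246]
 [ 0.     0.     0.     1.   ]]
vert [ 0.06875735  0.00137533 -0.00193016]
rows 20 tr [-0.0002  0.027  -0.0071] tw [0.0318 0.0002 0.    ] total rot deg 57.3
[[-0.024  0.54  -0.841  0.7  ]
 [ 1.     0.017 -0.017  0.016]
 [ 0.006 -0.841 -0.541  0.224]
 [ 0.     0.     0.     1.   ]]
vert [ 0.10870031  0.0021743  -0.02523406]
rows 20 tr [-0.0002  0.0285 -0.0075] tw [0.0336 0.0002 0.    ] total rot deg 60.5
[[-0.023  0.492 -0.87   0.704]
 [ 1.     0.016 -0.017  0.016]
 [ 0.006 -0.87  -0.493  0.22 ]
 [ 0.     0.     0.     1.   ]]
vert [ 0.1134316   0.00226893 -0.02969593]
```

The fingers closed to 3 mm instead of 16, so they missed the bar. I'll look.

Run:
```python
from h import *
for n in("wrist","side"):
    im=r.grab_frame(n)[:,:,::-1]
    cv2.imwrite(f"pics/{n}3.png",im)
    if n=="side":cv2.imwrite("pics/side3z.png",cv2.resize(im[115:295,195:400],None,fx=3.3,fy=3.3,interpolation=cv2.INTER_CUBIC))
```

```text
(no output)
```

View pics/wrist3.png

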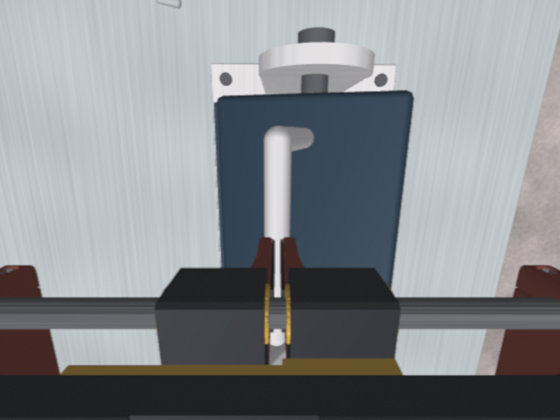

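View pics/side3z.png

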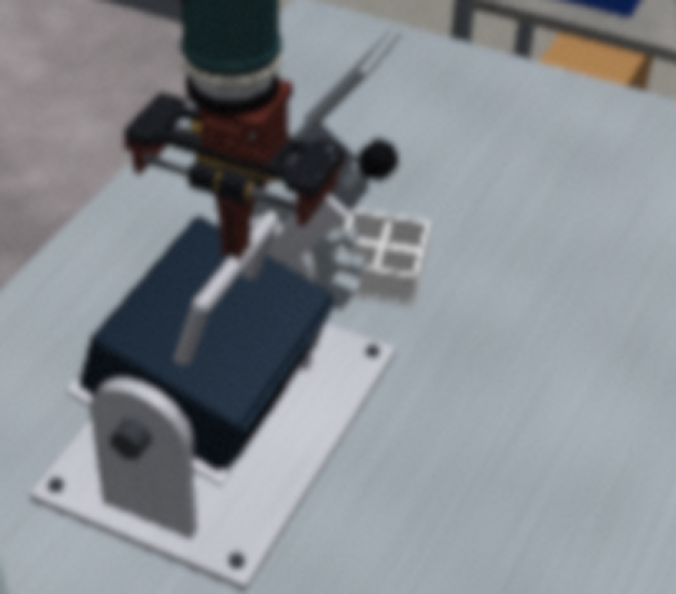

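Run:
```python
from h import *
M,s=tool();print(M[:3,3],s["gripper_width"])
Z=lambda p:((p-np.array([195,115])+.5)*3.3-.5).round(0)
for d in(-.06,-.005,0,.014):
    P=M[:3,3]+M[:3,2]*d;print(d,P[2],Z(proj("side",P)),proj("wrist",P))
for z in(.2,.22,.235,.25):
  print(z,[Z(proj("side",S2W([-.031,y,z]))) for y in(-.065,0,.065)])
K,R,t=cam("side");print("sidecam",-R.T@t)
# where along the finger ray does the bar cross
```

```text
[0.5951625  0.01403382 0.24694861] 0.00021571440269724408
-0.06 0.30694861251368033 [233. 214.] [276.0274006  291.92670446]
-0.005 0.25194861277786823 [234. 262.] [276.40366776 245.82542989]
0 0.2469486128018853 [234. 266.] [276.42743759 242.91308589]
0.014 0.2329486128691331 [234. 278.] [276.4879902  235.49401564]
0.2 [array([268., 261.]), array([235., 303.]), array([201., 347.])]
0.22 [array([267., 245.]), array([235., 287.]), array([200., 331.])]
0.235 [array([267., 233.]), array([235., 274.]), array([200., 319.])]
0.25 [array([267., 220.]), array([234., 262.]), array([199., 306.])]
sidecam [0.12743144 0.81899452 1.06582372]
```

Run:
```python
from h import *
M,s=tool()
for x in(.01,-.01):
  for d in(-.02,-.005,0,.014):
    print(x,d,[proj("wrist",M[:3,3]+M[:3,:3]@np.array([x,y,d])).round(0) for y in(-.044,0,.044)])
im=cv2.imread("pics/wrist3.png")[220:360,200:360];cv2.imwrite("pics/w3z.png",cv2.resize(im,None,fx=4,fy=4,interpolation=cv2.INTER_CUBIC))
im=cv2.imread("pics/wrist2.png")[220:360,200:360];cv2.imwrite("pics/w2z.png",cv2.resize(im,None,fx=4,fy=4,interpolation=cv2.INTER_CUBIC))
```

```text
0.01 -0.02 [array([199., 239.]), array([276., 239.]), array([353., 239.])]
0.01 -0.005 [array([205., 231.]), array([276., 231.]), array([347., 231.])]
0.01 0 [array([207., 228.]), array([276., 228.]), array([346., 228.])]
0.01 0.014 [array([212., 222.]), array([276., 222.]), array([341., 222.])]
-0.01 -0.02 [array([201., 271.]), array([276., 271.]), array([351., 271.])]
-0.01 -0.005 [array([207., 260.]), array([276., 260.]), array([345., 261.])]
-0.01 0 [array([209., 257.]), array([276., 257.]), array([344., 257.])]
-0.01 0.014 [array([214., 249.]), array([276., 249.]), array([339., 249.])]
```

View pics/w3z.png

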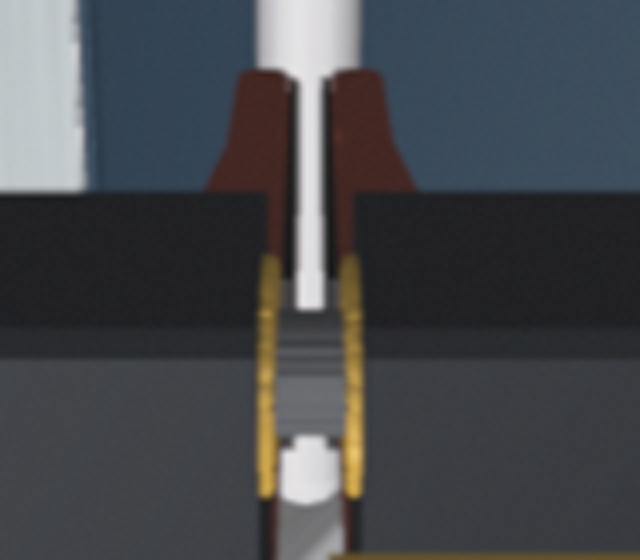

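View pics/w2z.png

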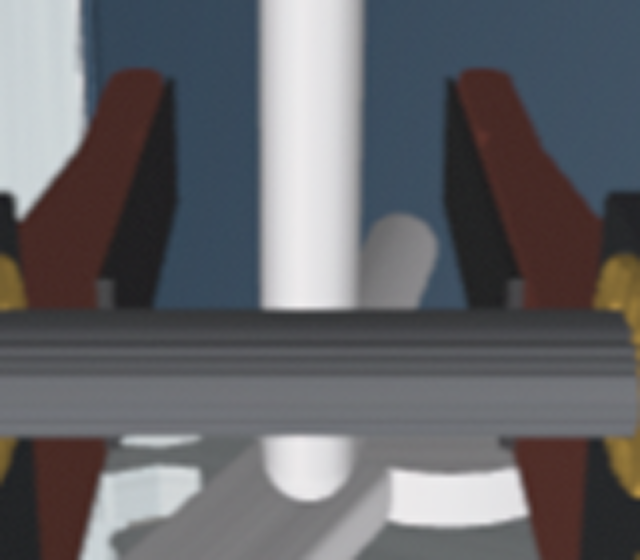

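Both views put the fingertips about 20–30 mm higher than the reported TCP implies (wrist tip row 238 vs 222 predicted), so they closed just above the bar. I'll open, go down 28 mm and look.

arm_command:
  translation:
    - [0,0,0]
    - [0,0,0]
    - [0,0,0]
    - [0,0,0]
    - [0,0,0]
    - [0,0,0.05]
    - [0,0,0.05]
    - [0,0,0.04]
    - [0,0,0]
    - [0,0,0]
  twist:
    - [0,0,0]
    - [0,0,0]
    - [0,0,0]
    - [0,0,0]
    - [0,0,0]
    - [0,0,0]
    - [0,0,0]
    - [0,0,0]
    - [0,0,0]
    - [0,0,0]
  gripper: 0.1

```text
time: 5.77
tcp_pos: [0.5943, 0.0141, 0.2176]
ee_rot: [-0.001, 0.698, 0.716, -0.001]
wrist_force: [0.2, 1.0, -0.8]
gripper_width: 0.0394
```

Run:
```python
from h import *
M,s=tool();print(M[:3,3].round(4),s["time"],s["gripper_width"],s["wrist_force"].round(1))
for n in("wrist","side"):
    im=r.grab_frame(n)[:,:,::-1]
    im=im[100:360,150:410] if n=="wrist" else im[115:295,195:375]
    cv2.imwrite(f"pics/{n}4z.png",cv2.resize(im,None,fx=2.3 if n=="wrist" else 3.3,fy=2.3 if n=="wrist" else 3.3,interpolation=cv2.INTER_CUBIC))
```

```text
[0.5943 0.0141 0.2176] 5.7667 0.039418789515164955 [ 0.2  1.  -0.8]
```

View pics/wrist4z.png

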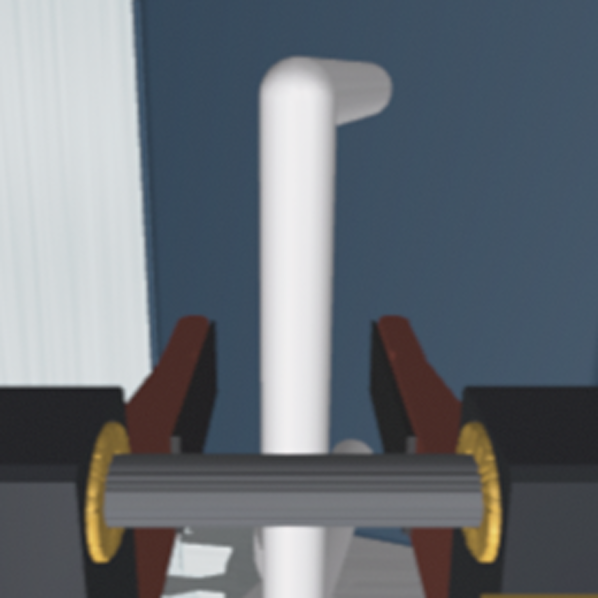

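View pics/side4z.png

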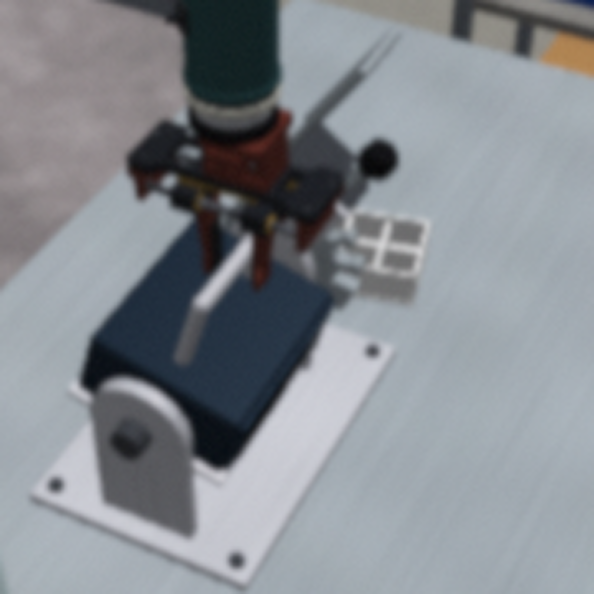

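The fingers now straddle the bar: bar at column ~295, fingers at 205 and 385 in the zoom. Closing.

arm_command:
  translation:
    - [0,0,0]
    - [0,0,0]
    - [0,0,0]
    - [0,0,0]
    - [0,0,0]
  twist:
    - [0,0,0]
    - [0,0,0]
    - [0,0,0]
    - [0,0,0]
    - [0,0,0]
  gripper: 1

```text
time: 6.28
tcp_pos: [0.5951, 0.014, 0.2192]
ee_rot: [0.0, 0.698, 0.716, 0.0]
wrist_force: [-0.7, -0.3, 1.0]
gripper_width: 0.0156
```

Run:
```python
from h import *
M,s=tool();print(M[:3,3].round(4),s["time"],s["gripper_width"],s["wrist_force"].round(1))
```

```text
[0.5951 0.014  0.2192] 6.2833 0.015565267043778712 [-0.7 -0.3  1. ]
```

Grip confirmed (15.6 mm). Now I'll work out the arc rows.

Run:
```python
import numpy as np
th=np.linspace(-.28,.785,21)
print([[0,round(a,3),round(b,3)] for a,b in zip(np.diff(.115*np.sin(th))/.2,-np.diff(.115*np.cos(th))/.2)])
```

```text
[[0, np.float64(0.03), np.float64(-0.008)], [0, np.float64(0.03), np.float64(-0.006)], [0, np.float64(0.03), np.float64(-0.004)], [0, np.float64(0.03), np.float64(-0.003)], [0, np.float64(0.031), np.float64(-0.001)], [0, np.float64(0.031), np.float64(0.0)], [0, np.float64(0.031), np.float64(0.002)], [0, np.float64(0.03), np.float64(0.004)], [0, np.float64(0.03), np.float64(0.005)], [0, np.float64(0.03), np.float64(0.007)], [0, np.float64(0.029), np.float64(0.008)], [0, np.float64(0.029), np.float64(0.01)], [0, np.float64(0.028), np.float64(0.012)], [0, np.float64(0.028), np.float64(0.013)], [0, np.float64(0.027), np.float64(0.014)], [0, np.float64(0.026), np.float64(0.016)], [0, np.float64(0.025), np.float64(0.017)], [0, np.float64(0.024), np.float64(0.019)], [0, np.float64(0.023), np.float64(0.02)], [0, np.float64(0.022), np.float64(0.021)]]
```

arm_command:
  translation:
    - [0,0.03,-0.008]
    - [0,0.03,-0.006]
    - [0,0.03,-0.004]
    - [0,0.03,-0.003]
    - [0,0.031,-0.001]
    - [0,0.031,0]
    - [0,0.031,0.002]
    - [0,0.03,0.004]
    - [0,0.03,0.005]
    - [0,0.03,0.007]
    - [0,0,0]
  twist:
    - [0,0,0]
    - [0,0,0]
    - [0,0,0]
    - [0,0,0]
    - [0,0,0]
    - [0,0,0]
    - [0,0,0]
    - [0,0,0]
    - [0,0,0]
    - [0,0,0]
    - [0,0,0]

```text
time: 7.2
tcp_pos: [0.6547, 0.0149, 0.2192]
ee_rot: [-0.001, 0.698, 0.716, -0.002]
wrist_force: [-3.8, -2.7, 0.8]
gripper_width: 0.0153
```

arm_command:
  translation:
    - [0,0.029,0.008]
    - [0,0.029,0.01]
    - [0,0.028,0.012]
    - [0,0.028,0.013]
    - [0,0.027,0.014]
    - [0,0.026,0.016]
    - [0,0.025,0.017]
    - [0,0.024,0.019]
    - [0,0.023,0.02]
    - [0,0.022,0.021]
    - [0,0,0]
    - [0,0,0]
  twist:
    - [0,0,0]
    - [0,0,0]
    - [0,0,0]
    - [0,0,0]
    - [0,0,0]
    - [0,0,0]
    - [0,0,0]
    - [0,0,0]
    - [0,0,0]
    - [0,0,0]
    - [0,0,0]
    - [0,0,0]

```text
time: 8.2
tcp_pos: [0.7073, 0.0161, 0.1888]
ee_rot: [-0.0, 0.698, 0.716, -0.001]
wrist_force: [-1.1, -4.9, -3.1]
gripper_width: 0.0154
```

Run:
```python
from h import *
M,s=tool();print(M.round(4),s["time"],s["gripper_width"],s["wrist_force"].round(1))
for n in("wrist","side","top"):
    im=r.grab_frame(n)[:,:,::-1]
    cv2.imwrite(f"pics/{n}5.png",im)
    if n=="side":cv2.imwrite("pics/side5z.png",cv2.resize(im[115:295,195:375],None,fx=3.3,fy=3.3,interpolation=cv2.INTER_CUBIC))
```

```text
[[-0.0262  0.9997 -0.0018  0.7073]
 [ 0.9997  0.0262 -0.0012  0.0161]
 [-0.0011 -0.0019 -1.      0.1888]
 [ 0.      0.      0.      1.    ]] 8.2 0.01539979300760369 [-1.1 -4.9 -3.1]
```

View pics/side5z.png

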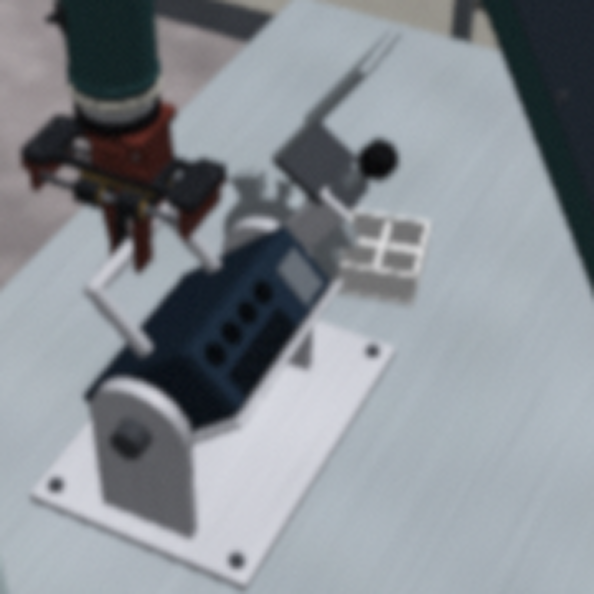

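View pics/wrist5.png

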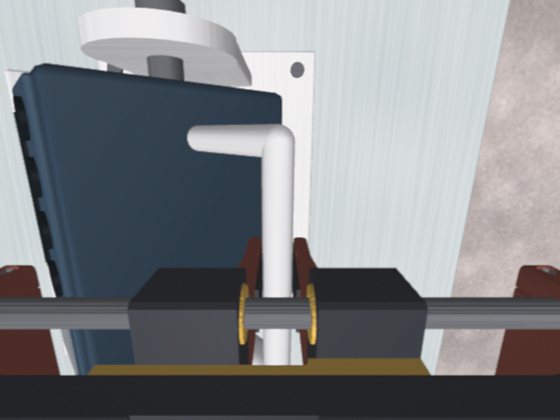

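The module is leaned back: the front panel looks up, and the bar at (277,190) in the wrist view is still held. The chord of the move gives a lean of about 0.77–0.80 rad. Next I'll open and retreat upward.

arm_command:
  translation:
    - [0,0,0]
    - [0,0,0]
    - [0,0,0]
    - [0,0,0]
    - [0,0,0]
    - [0,0,-0.1]
    - [0,0,-0.18]
    - [0,0,-0.2]
    - [0,0,-0.2]
    - [0,0,-0.2]
    - [0,0,-0.2]
    - [0,0,-0.2]
    - [0,0,-0.2]
    - [0,0,0]
  twist:
    - [0,0,0]
    - [0,0,0]
    - [0,0,0]
    - [0,0,0]
    - [0,0,0]
    - [0,0,0]
    - [0,0,0]
    - [0,0,0]
    - [0,0,0]
    - [0,0,0]
    - [0,0,0]
    - [0,0,0]
    - [0,0,0]
    - [0,0,0]
  gripper: 0.1

```text
time: 9.52
tcp_pos: [0.7099, 0.0171, 0.4962]
ee_rot: [0.006, 0.698, 0.717, 0.005]
wrist_force: [-0.2, 0.1, 0.7]
gripper_width: 0.0398
```

Run:
```python
from h import *
M,s=tool();print(M[:3,3].round(4),s["time"],s["gripper_width"],s["wrist_force"].round(1))
u=np.array([-.574,0,.819])
G=mk([-.819,0,-.574],-u,np.array([0,0,.14])+.25*u)
print(G.round(3))
for n in(20,):
  n,x=plan(M,G,n);B=M
  for i in range(n):
    B=step(B,x[:3],x[3:]);print(B[:3,3].round(3),B[:3,2].round(2)) if i%3==2 else 0
for n in("wrist","side","top"):
    im=r.grab_frame(n)[:,:,::-1]
    cv2.imwrite(f"pics/{n}6.png",im)
    if n=="side":cv2.imwrite("pics/side6z.png",cv2.resize(im[115:295,195:375],None,fx=3.3,fy=3.3,interpolation=cv2.INTER_CUBIC))
```

```text
[0.7099 0.0171 0.4962] 9.5167 0.03982853391050064 [-0.2  0.1  0.7]
[[-0.819 -0.02   0.574  0.483]
 [-0.016  1.     0.011  0.01 ]
 [-0.574  0.    -0.819  0.345]
 [ 0.     0.     0.     1.   ]]
rows 20 tr [ 0.0507 -0.053   0.02  ] tw [-0.0148 -0.0149 -0.0482] total rot deg 94.6
[0.676 0.044 0.482] [ 0.09 -0.06 -0.99]
[0.638 0.061 0.464] [ 0.18 -0.1  -0.98]
[0.599 0.068 0.442] [ 0.28 -0.12 -0.95]
[0.561 0.065 0.418] [ 0.37 -0.11 -0.92]
[0.526 0.051 0.391] [ 0.46 -0.08 -0.89]
[0.498 0.029 0.363] [ 0.53 -0.03 -0.85]
```

View pics/side6z.png

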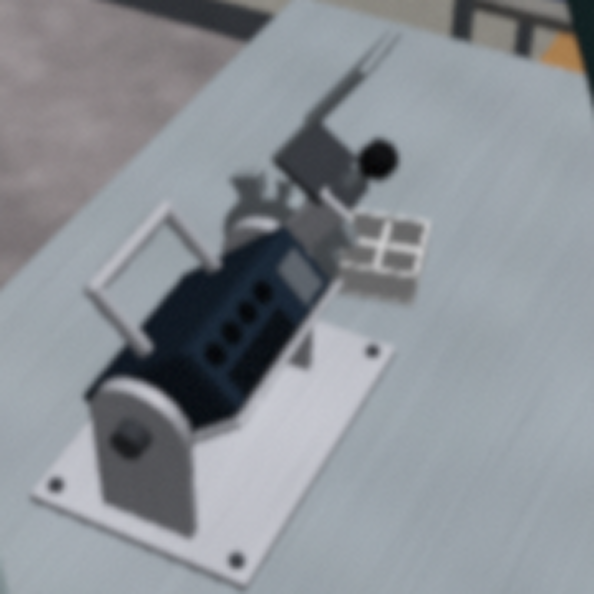

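View pics/wrist6.png

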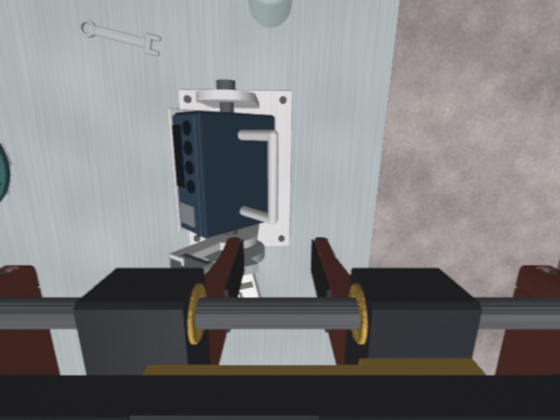

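The module stayed. In the side zoom the bar runs from (90,291) to (168,207). I'll check the lean by triangulating with the top view.

Run:
```python
import cv2
a=cv2.imread("pics/top6.png")[140:250,210:400];cv2.imwrite("pics/top6z.png",cv2.resize(a,None,fx=4,fy=4,interpolation=cv2.INTER_CUBIC))
```

```text
(no output)
```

View pics/top6z.png

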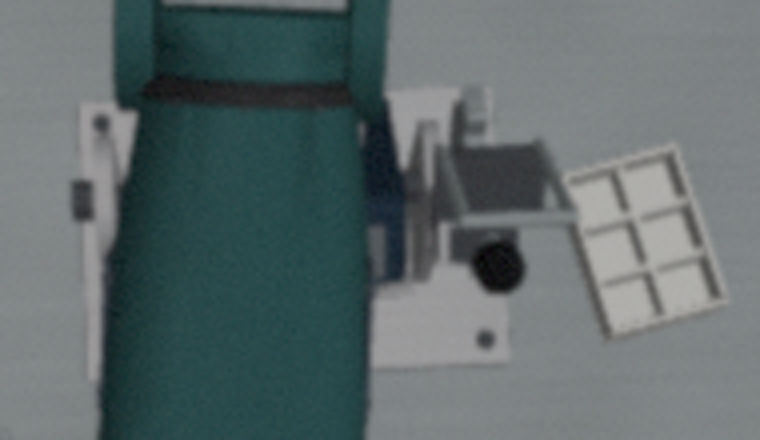

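Run:
```python
from h import *
Z=lambda p:((p-np.array([195,115])+.5)*3.3-.5).round(0)
for th in(-.3,-.28,-.26,.72,.75,.785,.82,.85):
    x=.115*np.sin(th);z=.14+.115*np.cos(th)
    print(th,[Z(proj("side",S2W([x,y,z]))) for y in(-.065,.065)])
```

```text
-0.3 [array([270., 221.]), array([202., 307.])]
-0.28 [array([268., 220.]), array([200., 306.])]
-0.26 [array([266., 219.]), array([197., 305.])]
0.72 [array([168., 207.]), array([ 96., 289.])]
0.75 [array([166., 208.]), array([ 94., 290.])]
0.785 [array([164., 210.]), array([ 91., 291.])]
0.82 [array([161., 211.]), array([ 89., 292.])]
0.85 [array([159., 213.]), array([ 87., 294.])]
```

The side view gives 0.75–0.80 rad, inside the pin's centring range. Now I'll go to the pin-axis standoff at stand y=0 with the fingers shut.

arm_command:
  translation:
    - [0.051,-0.053,0.02]
    - [0.051,-0.053,0.02]
    - [0.051,-0.053,0.02]
    - [0.051,-0.053,0.02]
    - [0.051,-0.053,0.02]
    - [0.051,-0.053,0.02]
    - [0.051,-0.053,0.02]
    - [0.051,-0.053,0.02]
    - [0.051,-0.053,0.02]
    - [0.051,-0.053,0.02]
  twist:
    - [-0.0148,-0.0149,-0.0482]
    - [-0.0148,-0.0149,-0.0482]
    - [-0.0148,-0.0149,-0.0482]
    - [-0.0148,-0.0149,-0.0482]
    - [-0.0148,-0.0149,-0.0482]
    - [-0.0148,-0.0149,-0.0482]
    - [-0.0148,-0.0149,-0.0482]
    - [-0.0148,-0.0149,-0.0482]
    - [-0.0148,-0.0149,-0.0482]
    - [-0.0148,-0.0149,-0.0482]
  gripper: 1

```text
time: 10.5
tcp_pos: [0.5803, 0.0691, 0.4223]
ee_rot: [0.159, 0.373, 0.914, 0.001]
wrist_force: [-0.1, -0.2, 0.2]
gripper_width: 0.0004
```

arm_command:
  translation:
    - [0.051,-0.053,0.02]
    - [0.051,-0.053,0.02]
    - [0.051,-0.053,0.02]
    - [0.051,-0.053,0.02]
    - [0.051,-0.053,0.02]
    - [0.051,-0.053,0.02]
    - [0.051,-0.053,0.02]
    - [0.051,-0.053,0.02]
    - [0.051,-0.053,0.02]
    - [0.051,-0.053,0.02]
    - [0,0,0]
    - [0,0,0]
  twist:
    - [-0.0148,-0.0149,-0.0482]
    - [-0.0148,-0.0149,-0.0482]
    - [-0.0148,-0.0149,-0.0482]
    - [-0.0148,-0.0149,-0.0482]
    - [-0.0148,-0.0149,-0.0482]
    - [-0.0148,-0.0149,-0.0482]
    - [-0.0148,-0.0149,-0.0482]
    - [-0.0148,-0.0149,-0.0482]
    - [-0.0148,-0.0149,-0.0482]
    - [-0.0148,-0.0149,-0.0482]
    - [0,0,0]
    - [0,0,0]

```text
time: 11.5
tcp_pos: [0.4777, 0.0118, 0.3365]
ee_rot: [0.289, 0.001, 0.957, 0.004]
wrist_force: [0.6, -0.3, -0.5]
gripper_width: 0.0005
```

```bash
cat > look.py <<'E'
import sys
from h import *
k=sys.argv[1]
M,s=tool();print(M.round(4),s["time"],s["gripper_width"],s["wrist_force"].round(1),s["joint_pos"].round(2))
cv2.imwrite(f"pics/wrist{k}.png",r.grab_frame("wrist")[:,:,::-1])
im=r.grab_frame("side")[:,:,::-1]
cv2.imwrite(f"pics/side{k}z.png",cv2.resize(im[70:270,220:400],None,fx=3,fy=3,interpolation=cv2.INTER_CUBIC))
Z=lambda p:((p-np.array([220,70])+.5)*3-.5).round(0)
for d in(-.03,-.02,-.01,0,.014):
    P=M[:3,3]+M[:3,2]*d;print(d,Z(proj("side",P)))
u=np.array([-.574,0,.819])
for a in (.158,.165,.19):
    P=S2W(np.array([0,-.155,.14])+a*u);print("knob",a,P.round(4),"side",Z(proj("side",P)),"in tool",(M[:3,:3].T@(P-M[:3,3])).round(4))
E
python3 look.py 7
```

```text
[[-8.332e-01  2.000e-04  5.530e-01  4.777e-01]
 [ 4.600e-03  1.000e+00  6.600e-03  1.180e-02]
 [-5.530e-01  8.000e-03 -8.331e-01  3.365e-01]
 [ 0.000e+00  0.000e+00  0.000e+00  1.000e+00]] 11.5 0.0004710984021152443 [ 0.6 -0.3 -0.5] [-0.23 -0.26  2.01  0.19  0.82 -1.89]
-0.03 [269. 325.]
-0.02 [263. 330.]
-0.01 [256. 336.]
0 [250. 341.]
0.014 [242. 349.]
knob 0.158 [ 0.5393 -0.1443  0.2694] side [259. 288.] in tool [-0.0149 -0.1566  0.089 ]
knob 0.165 [ 0.5353 -0.1444  0.2751] side [263. 285.] in tool [-0.0147 -0.1566  0.082 ]
knob 0.19 [ 0.521  -0.1447  0.2956] side [277. 272.] in tool [-0.0141 -0.1567  0.057 ]
```

View pics/side7z.png

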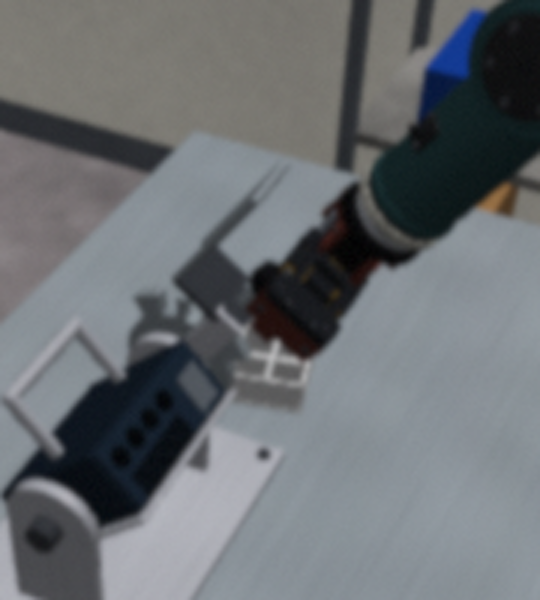

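View pics/wrist7.png

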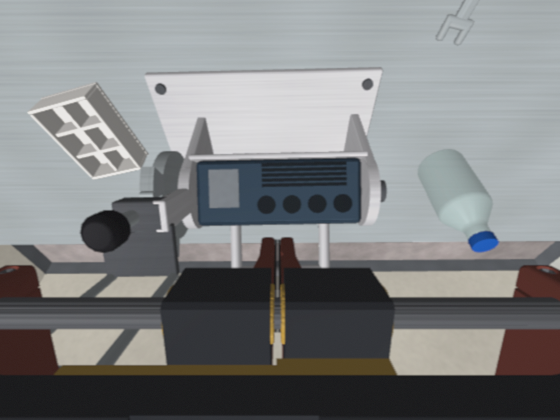

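The wrist view shows the knob at (98,232), the sector beside it and the bottle untouched at (470,215). The gripper is at the standoff. Next I'll correct the tilt and move across onto the pin axis.

Run:
```python
from h import *
M,s=tool();u=np.array([-.574,0,.819])
G=mk([-.819,0,-.574],-u,np.array([0,-.155,.14])+.255*u)
plan(M,G,6)
print("knob pred px",proj("wrist",S2W(np.array([0,-.155,.14])+.19*u)),proj("wrist",S2W(np.array([0,-.155,.14])+.158*u)))
```

```text
rows 6 tr [-0.0066 -0.1315 -0.0063] tw [-0.0004 -0.0023 -0.0019] total rot deg 1.6
knob pred px [ 91.46301639 230.71994408] [112.2905861  220.47147269]
```

arm_command:
  translation:
    - [-0.007,-0.13,-0.006]
    - [-0.007,-0.13,-0.006]
    - [-0.007,-0.13,-0.006]
    - [-0.007,-0.13,-0.006]
    - [-0.007,-0.13,-0.006]
    - [-0.007,-0.13,-0.006]
    - [0,0,0]
    - [0,0,0]
  twist:
    - [0,-0.0023,-0.002]
    - [0,-0.0023,-0.002]
    - [0,-0.0023,-0.002]
    - [0,-0.0023,-0.002]
    - [0,-0.0023,-0.002]
    - [0,-0.0023,-0.002]
    - [0,0,0]
    - [0,0,0]

```text
time: 12.27
tcp_pos: [0.4852, -0.1448, 0.3498]
ee_rot: [0.301, -0.009, 0.954, 0.001]
wrist_force: [-0.6, -1.6, -0.1]
gripper_width: 0.0002
```

```bash
python3 look.py 8
python3 - <<'E'
import cv2
im=cv2.imread("pics/wrist8.png")[150:400,150:410];cv2.imwrite("pics/wrist8z.png",cv2.resize(im,None,fx=2.3,fy=2.3,interpolation=cv2.INTER_CUBIC))
E
```

```text
[[-0.8188 -0.0184  0.5738  0.4852]
 [-0.0175  0.9998  0.0071 -0.1448]
 [-0.5738 -0.0042 -0.819   0.3498]
 [ 0.      0.      0.      1.    ]] 12.2667 0.00020133523520902437 [-0.6 -1.6 -0.1] [-0.76 -0.19  1.95  0.5   0.98 -2.54]
-0.03 [332. 221.]
-0.02 [325. 227.]
-0.01 [319. 232.]
0 [313. 238.]
0.014 [305. 245.]
knob 0.158 [ 0.5393 -0.1443  0.2694] side [259. 288.] in tool [ 0.0018 -0.0002  0.0969]
knob 0.165 [ 0.5353 -0.1444  0.2751] side [263. 285.] in tool [ 0.0018 -0.0002  0.0899]
knob 0.19 [ 0.521  -0.1447  0.2956] side [277. 272.] in tool [ 0.0018 -0.0003  0.0649]
```

View pics/side8z.png

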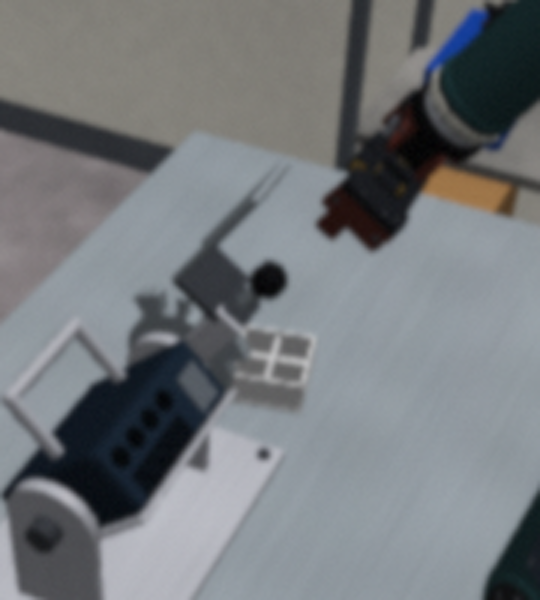

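View pics/wrist8z.png

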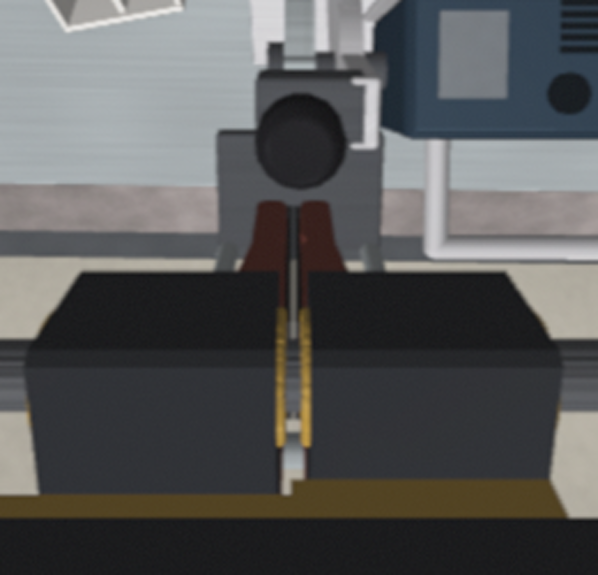

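The side view puts the shut fingertips at about (327,230), in line with the knob at (268,279), with a true gap of about 85–100 mm. In the wrist view the knob centre is about 3.5 mm to tool +y. I'll correct that and advance 70 mm.

arm_command:
  translation:
    - [0,0.015,0.05]
    - [0,0,0.06]
    - [0,0,0.06]
    - [0,0,0.06]
    - [0,0,0.06]
    - [0,0,0.06]
    - [0,0,0]
    - [0,0,0]
  twist:
    - [0,0,0]
    - [0,0,0]
    - [0,0,0]
    - [0,0,0]
    - [0,0,0]
    - [0,0,0]
    - [0,0,0]
    - [0,0,0]

```text
time: 13.03
tcp_pos: [0.5245, -0.1379, 0.2917]
ee_rot: [0.301, -0.012, 0.954, 0.002]
wrist_force: [-0.5, 0.3, 0.5]
gripper_width: 0.0006
```

```bash
python3 look.py 9
python3 - <<'E'
import cv2
im=cv2.imread("pics/wrist9.png")[100:350,150:410];cv2.imwrite("pics/wrist9z.png",cv2.resize(im,None,fx=2.3,fy=2.3,interpolation=cv2.INTER_CUBIC))
E
```

```text
[[-0.8191 -0.0241  0.5732  0.5245]
 [-0.022   0.9997  0.0105 -0.1379]
 [-0.5733 -0.004  -0.8193  0.2917]
 [ 0.      0.      0.      1.    ]] 13.0333 0.0005861066016377009 [-0.5  0.3  0.5] [-0.66 -0.07  2.01  0.53  0.78 -2.56]
-0.03 [287. 263.]
-0.02 [282. 268.]
-0.01 [276. 273.]
0 [270. 278.]
0.014 [263. 285.]
knob 0.158 [ 0.5393 -0.1443  0.2694] side [259. 288.] in tool [ 0.0008 -0.0066  0.0267]
knob 0.165 [ 0.5353 -0.1444  0.2751] side [263. 285.] in tool [ 0.0008 -0.0066  0.0197]
knob 0.19 [ 0.521  -0.1447  0.2956] side [277. 272.] in tool [ 0.0008 -0.0067 -0.0053]
```

View pics/side9z.png

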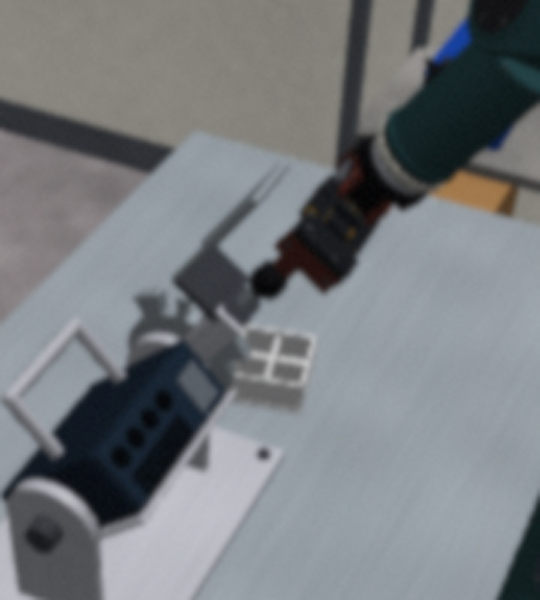

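View pics/wrist9z.png

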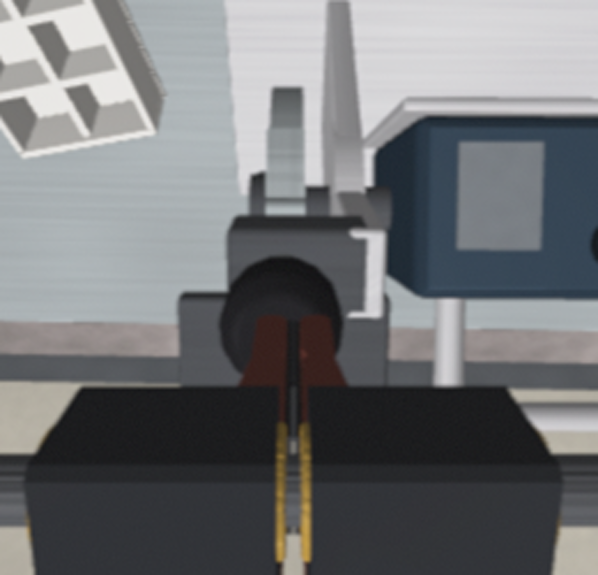

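Knob centre is at (281,318) in the zoom and the finger slit at 293, so the tool needs about -3.5 mm in y. The gap is about 20 mm.

arm_command:
  translation:
    - [0,-0.017,0]
    - [0,0,0.025]
    - [0,0,0.025]
    - [0,0,0.02]
    - [0,0,0]
    - [0,0,0]
  twist:
    - [0,0,0]
    - [0,0,0]
    - [0,0,0]
    - [0,0,0]
    - [0,0,0]
    - [0,0,0]

```text
time: 13.63
tcp_pos: [0.5326, -0.1432, 0.2803]
ee_rot: [0.301, -0.011, 0.954, 0.001]
wrist_force: [1.3, -0.8, -0.0]
gripper_width: 0.0005
```

```bash
python3 look.py 10
python3 - <<'E'
import cv2
im=cv2.imread("pics/wrist10.png")[100:350,150:410];cv2.imwrite("pics/wrist10z.png",cv2.resize(im,None,fx=2.3,fy=2.3,interpolation=cv2.INTER_CUBIC))
E
```

```text
[[-0.8188 -0.0213  0.5737  0.5326]
 [-0.0202  0.9998  0.0083 -0.1432]
 [-0.5738 -0.0047 -0.819   0.2803]
 [ 0.      0.      0.      1.    ]] 13.6333 0.0005059368516308536 [ 1.3 -0.8 -0. ] [-0.65 -0.04  2.01  0.55  0.75 -2.57]
-0.03 [282. 267.]
-0.02 [276. 272.]
-0.01 [270. 277.]
0 [265. 282.]
0.014 [257. 289.]
knob 0.158 [ 0.5393 -0.1443  0.2694] side [259. 288.] in tool [ 0.0008 -0.0012  0.0128]
knob 0.165 [ 0.5353 -0.1444  0.2751] side [263. 285.] in tool [ 0.0008 -0.0012  0.0058]
knob 0.19 [ 0.521  -0.1447  0.2956] side [277. 272.] in tool [ 0.0008 -0.0013 -0.0192]
```

View pics/wrist10z.png

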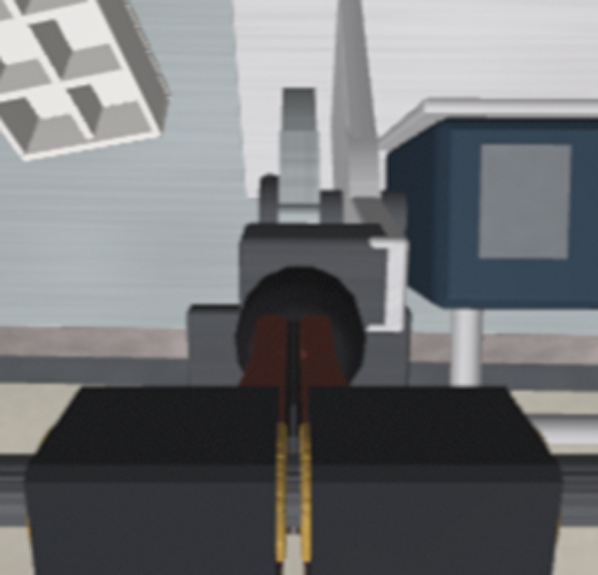

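Aligned within 2 mm. I'll advance in small steps and watch the force.

arm_command:
  translation:
    - [0,0.006,0.015]
    - [0,0,0.015]
    - [0,0,0]
  twist:
    - [0,0,0]
    - [0,0,0]
    - [0,0,0]

```text
time: 13.98
tcp_pos: [0.5364, -0.1422, 0.2758]
ee_rot: [0.301, -0.011, 0.953, 0.0]
wrist_force: [0.4, 0.9, 0.4]
gripper_width: 0.0002
```

arm_command:
  translation:
    - [0,0,0.015]
    - [0,0,0.015]
    - [0,0,0]
  twist:
    - [0,0,0]
    - [0,0,0]
    - [0,0,0]

```text
time: 14.23
tcp_pos: [0.5398, -0.1419, 0.2706]
ee_rot: [0.301, -0.011, 0.954, 0.001]
wrist_force: [-0.4, 0.6, 0.7]
gripper_width: 0.0006
```

arm_command:
  translation:
    - [0,0,0.015]
    - [0,0,0.015]
    - [0,0,0]
  twist:
    - [0,0,0]
    - [0,0,0]
    - [0,0,0]

```text
time: 14.48
tcp_pos: [0.5432, -0.1417, 0.2656]
ee_rot: [0.301, -0.011, 0.954, 0.001]
wrist_force: [0.6, 0.4, 0.1]
gripper_width: 0.0003
```

arm_command:
  translation:
    - [0,0,0.012]
    - [0,0,0.012]
    - [0,0,0]
  twist:
    - [0,0,0]
    - [0,0,0]
    - [0,0,0]

```text
time: 14.73
tcp_pos: [0.5456, -0.1417, 0.2623]
ee_rot: [0.301, -0.011, 0.954, 0.001]
wrist_force: [-6.5, -0.5, 6.5]
gripper_width: 0.0006
```

```bash
python3 look.py 11
python3 - <<'E'
import cv2
im=cv2.imread("pics/wrist11.png")[100:350,150:410];cv2.imwrite("pics/wrist11z.png",cv2.resize(im,None,fx=2.3,fy=2.3,interpolation=cv2.INTER_CUBIC))
E
```

```text
[[-0.8184 -0.022   0.5742  0.5456]
 [-0.0212  0.9997  0.0082 -0.1417]
 [-0.5743 -0.0055 -0.8186  0.2623]
 [ 0.      0.      0.      1.    ]] 14.7333 0.0006159294472343411 [-6.5 -0.5  6.5] [-0.63  0.    2.02  0.57  0.69 -2.59]
-0.03 [268. 279.]
-0.02 [263. 284.]
-0.01 [257. 288.]
0 [252. 293.]
0.014 [244. 300.]
knob 0.158 [ 0.5393 -0.1443  0.2694] side [259. 288.] in tool [ 0.0011 -0.0025 -0.0095]
knob 0.165 [ 0.5353 -0.1444  0.2751] side [263. 285.] in tool [ 0.0011 -0.0025 -0.0165]
knob 0.19 [ 0.521  -0.1447  0.2956] side [277. 272.] in tool [ 0.0011 -0.0026 -0.0415]
```

View pics/wrist11z.png

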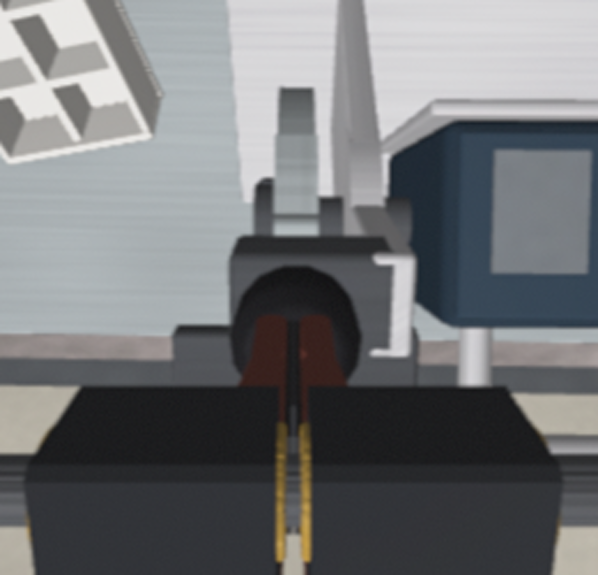

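View pics/side11z.png

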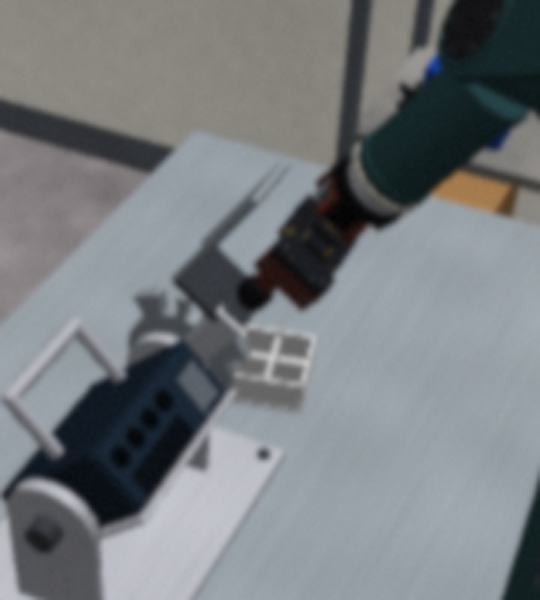

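The knob has moved in the side view from (268,279) to (254,292), matching about 25 mm of travel. Resistance is now 9 N. I'll push a little more to confirm the stop.

arm_command:
  translation:
    - [0,0,0.01]
    - [0,0,0]
    - [0,0,0]
  twist:
    - [0,0,0]
    - [0,0,0]
    - [0,0,0]

```text
time: 15.08
tcp_pos: [0.546, -0.1417, 0.2621]
ee_rot: [0.302, -0.012, 0.953, -0.0]
wrist_force: [-27.5, 0.5, 27.4]
gripper_width: 0.0006
```

arm_command:
  translation:
    - [0,0,0.01]
    - [0,0,0]
    - [0,0,0]
  twist:
    - [0,0,0]
    - [0,0,0]
    - [0,0,0]

```text
time: 15.33
tcp_pos: [0.5464, -0.1417, 0.2619]
ee_rot: [0.302, -0.013, 0.953, -0.001]
wrist_force: [-49.6, 1.6, 48.7]
gripper_width: 0.0006
```

It's hard against the stop (70 N, position not moving). I'll back off along the axis and verify.

arm_command:
  translation:
    - [0,0,-0.02]
    - [0,0,-0.03]
    - [0,0,-0.15]
    - [0,0,-0.2]
    - [0,0,-0.2]
    - [0,0,0]
    - [0,0,0]
  twist:
    - [0,0,0]
    - [0,0,0]
    - [0,0,0]
    - [0,0,0]
    - [0,0,0]
    - [0,0,0]
    - [0,0,0]

```text
time: 15.92
tcp_pos: [0.4795, -0.1439, 0.3594]
ee_rot: [0.303, -0.011, 0.953, -0.001]
wrist_force: [-0.2, -0.5, -0.1]
gripper_width: 0.0005
```

```bash
python3 look.py 12
python3 - <<'E'
import cv2
im=cv2.imread("pics/wrist12.png")[50:300,150:410];cv2.imwrite("pics/wrist12z.png",cv2.resize(im,None,fx=2.3,fy=2.3,interpolation=cv2.INTER_CUBIC))
E
```

```text
[[-0.8163 -0.0198  0.5773  0.4795]
 [-0.0212  0.9998  0.0043 -0.1439]
 [-0.5772 -0.0087 -0.8165  0.3594]
 [ 0.      0.      0.      1.    ]] 15.9167 0.0005226759665503041 [-0.2 -0.5 -0.1] [-0.77 -0.21  1.94  0.5   1.   -2.55]
-0.03 [338. 215.]
-0.02 [331. 221.]
-0.01 [325. 226.]
0 [319. 232.]
0.014 [310. 239.]
knob 0.158 [ 0.5393 -0.1443  0.2694] side [259. 288.] in tool [ 0.0031 -0.0007  0.1081]
knob 0.165 [ 0.5353 -0.1444  0.2751] side [263. 285.] in tool [ 0.0031 -0.0008  0.1011]
knob 0.19 [ 0.521  -0.1447  0.2956] side [277. 272.] in tool [ 0.003  -0.001   0.0761]
```

View pics/wrist12z.png

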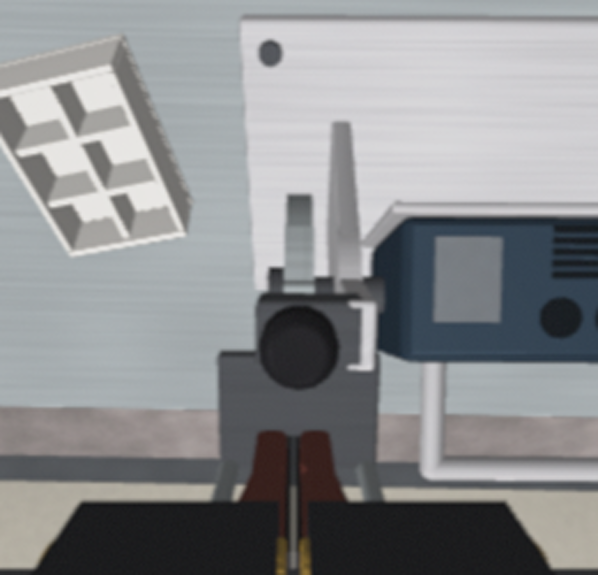

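View pics/side12z.png

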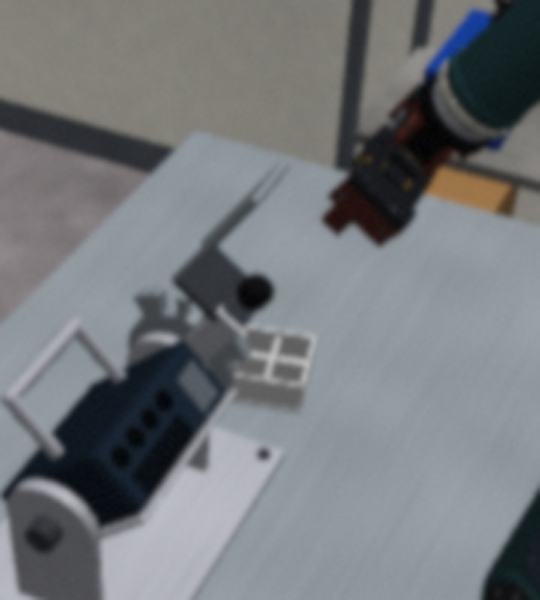

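The knob is now at (254,292), against (268,279) before. I'll quantify the travel and compare the bar and tray between frames.

Run:
```python
from h import *
from scipy.optimize import minimize_scalar
u=np.array([-.574,0,.819])
for k in(8,12):
    g=cv2.cvtColor(cv2.imread(f"pics/side{k}z.png"),cv2.COLOR_BGR2GRAY)
    m=np.zeros_like(g);m[255:315,232:292]=255
    b=((g<45)&(m>0)).astype(np.uint8);n,l,st,ct=cv2.connectedComponentsWithStats(b)
    i=1+st[1:,4].argmax();c=ct[i];p=(c+.5)/3-.5+np.array([220,70])
    f=lambda a:np.linalg.norm(proj("side",S2W(np.array([0,-.155,.14])+a*u))-p)
    o=minimize_scalar(f,bounds=(.1,.25),method="bounded");print(k,c.round(1),st[i],"axis dist of blob",round(o.x,4),"res px",round(o.fun,2))
a=cv2.imread("pics/side8z.png").astype(int);b=cv2.imread("pics/side12z.png").astype(int)
d=(abs(a-b).max(2)>25).astype(np.uint8);n,l,st,ct=cv2.connectedComponentsWithStats(d)
print([(s.tolist()) for s in st[1:] if s[4]>40])
```

```text
8 [267.3 280.8] [251 265  33  31 786] axis dist of blob 0.1732 res px 0.07
12 [251.6 292.9] [235 278  36  33 923] axis dist of blob 0.146 res px 0.35
[[480, 0, 18, 31, 342], [494, 0, 13, 7, 66], [439, 58, 69, 78, 1065], [416, 66, 82, 82, 1326], [411, 107, 11, 17, 128], [399, 108, 7, 10, 50], [382, 115, 9, 9, 65], [381, 127, 8, 7, 41], [446, 150, 25, 13, 193], [405, 152, 12, 13, 61], [398, 172, 38, 63, 621], [320, 193, 15, 19, 209], [314, 217, 23, 25, 355], [346, 221, 34, 32, 537], [252, 259, 37, 40, 924], [236, 278, 34, 33, 660], [483, 540, 27, 53, 225]]
```

Run:
```python
from h import *
im=r.grab_frame("top")[:,:,::-1];cv2.imwrite("pics/topF.png",im)
a=cv2.imread("pics/top0.png")
for n,(x,y,w,h) in dict(bottle=(155,150,45,50),spanner=(190,240,30,60),tray=(350,172,45,55)).items():
    print(n,np.abs(a[y:y+h,x:x+w].astype(int)-im[y:y+h,x:x+w]).mean().round(1))
print(r.get_state()["wrist_force"].round(1));print(r.sign_off())
```

```text
bottle 1.8
spanner 1.6
tray 3.9
[-0.1 -0.7  0.2]
the job is handed in; nothing more can be done
None
```

View pics/topF.png

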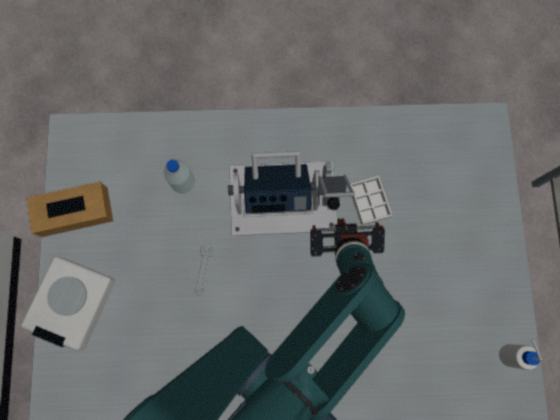

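The module is leaned back to the 45° notch, the pin is pushed home, and I handed the job in after about 16 s of the 54 s. I gripped the top handle, swung it away from the robot, let go, then pushed the knob in along its axis with the fingers shut.

**Last checks**
- **Lean:** before the pin went in, the camera and the move itself put it at about 0.75–0.80 rad. I did not measure the angle again afterwards, but the handle and module looked unchanged in the side view.
- **Pin:** the knob moved about 27 mm in the side view, against 25 mm nominal. It then stopped hard, at about 70 N on the wrist through the fingertips. Off a notch it would have stopped after 3 mm.
- **Letting go:** the gripper is roughly 90–120 mm clear of the knob, with wrist force near zero.
- **Bottle, spanner and tray:** all stand where they were in the final top view.

**What disagreed**
- **Missed first grip:** the fingers shut to almost nothing just above the bar. In the images the fingertips sat 30 mm or more further back than the stated tool frame says. I went down 28 mm more, gripped the bar (15.6 mm opening), and used images and force instead of the reported position after that.
- **Push force:** it read near zero for most of the knob's travel, not the 5 N expected. The images are the evidence that the pin travelled its full length.

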